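# Lay the parcel down on the counter scale, label up

### The arm

A 6-joint arm with a two-finger parallel gripper is mounted at the origin on the work surface. World frame = base frame: x ahead of the robot, y to its left, z up, the work surface at z = 0. Lengths are in mm, angles in rad, forces in N, time in s.
With the tool pointing down it reaches from about 275 to 1000 mm from the base axis. Payload 8.4 kg.
Tool frame: the origin (TCP) lies midway between the tips of the shut fingers; the grasp point (between the pads) lies 19 mm behind it; z points along the fingers, y is the direction in which the jaws open and shut (so a half turn about z gives the same grasp; the last joint's range is limited). The gripper opens to 85 mm and grips with 20 to 120 N. Pads are 22 mm wide; open, the fingers measure 114 mm over their backs; the gripper's body (76 mm by 85 mm) begins 54 mm behind the grasp point. The pads swing forward as they close: fully open they stand 13 mm farther back than shut.
Start: joints at [1.119, 0.353, 1.633, -0, 1.155, -0.002], TCP at [271.74, 562.837, 231.281] pointing down, gripper open.
Joint ranges: [-2.63, 2.63], [-0.92, 2.1], [0.06, 2.66], [-1.3, 4.44], [0, 2.69], [-3.02, 3.02]. Speed limits (rad/s): [2.22, 2.22, 2.79, 3.14, 3.14, 3.14].

### API

Orientations are given as [roll, pitch, yaw] about the fixed x, y, z axes, in that order (R = Rz(yaw) Ry(pitch) Rx(roll)).
In Python, from rig import r gives the robot as it stands.
- The arm moves only by the tool play_rows, never from a script. Its argument "moves" is a list of rows, each a list of 3 entries, a list of its own where there are three numbers: the turn, a rotation vector about the tool's x, y, z in degrees, then the shift along the tool's x, y, z in mm, then the opening, from 0 (shut) to 1 (fully open). A call has 1 to 20 rows; each row is the pose to reach, as a shift and turn from the pose measured when the call began, along the tool's axes at that moment; what a row does not reach only later rows make up. A row lasts 1/10 s, in which the tool goes at most 50 mm and 8.59 degrees, less where a joint would pass 70% of its speed; a pose out of reach is approached as far as the arm can. A call with a gripper value outside its range is refused whole. The fingers move at their own pace and stop on an object; "newtons" is the grip in N (left out, the last holds). Time passes only in rows, so rows that repeat a pose let the fingers close. It gives the time, the measured TCP pose, the force and the opening at its end, in the units of the state.
- r.sense(): the state, without advancing time (a new reading comes with each control period).
- r.grab_frame(name): name is "scene" or "side" or "wrist"; returns a dict with "color" (480x640x3 uint8, red, green, blue), "K" (3x3 intrinsics, pixels), "rvec" (rotation vector, rad) and "tvec" (3), from world to camera coordinates, as OpenCV has them; the wrist camera has in their place "T_tool_cam" (4x4, takes a point from camera to tool coordinates, whose origin is the TCP and whose axes are the flange's). Camera axes: x right, y down, z forward; pixel columns grow to the right and rows downward; lengths in mm; the calibration is good to about 2 mm. A picture is of the moment at which its call begins: read the wrist's pose just before it. There is no depth.
- r.sign_off(): hands the job in, once; it reports no verdict.
Trained networks look in a picture, given as the dict that the camera call returned (one of the last four; its "shot" number tells which), for a name from the list of things; names that differ only in an ending like _2 or _b are one class to them, and where a whole thing is asked for, a point or a joint stands for the part that bears it (a point fixed in the world has none). Each returns a list of dicts, best first, with "conf" (0 to 1); they miss things now and then, are a little off and sometimes report something else, mostly with a low value. They report only what shows in the picture. A call takes as long as a camera call. They do not tell look-alikes from the thing itself.
- r.silhouettes(picture, name): "mask" (480x640 bool, what is visible of it) and "location" ([column, row] in pixels, amid what is visible of it).
The state is a dict: "clock": time; "qpos": joint angles; "qvel": joint speeds; "joint_efforts": joint torques, N m; "eef_pos": TCP position; "tcp_rot": TCP orientation; "contact_force": force on the tool from outside, world axes, zero at the start; "wrist_torque": the same for the moment, N m; "opening": opening from 0.0 (shut) to 1.0 (fully open).
Only numpy, scipy, OpenCV 4.12 (cv2) and the standard library are available. Lean on these libraries where they do the work, as an engineer would, in place of code of your own. Each camera call takes 0.05 s, during which the arm holds its last target.

### The job

The parcel stands on end near an edge of the scale's pan, with its label facing outwards over that edge. Push it over with the fingertips so that it lies flat on the pan with its label facing up, then push it along to about the middle of the pan and take your hand off so that it can be weighed and scanned. Only push the parcel, do not lift it off the pan, and leave the label roll, the tape dispenser and the jar where they are.

Things in the scene. Friction and masses are not known exactly. Their poses are not given: they have to be found in the camera images.
- parcel_center (a point): Centre of a closed brown cardboard parcel, 60 x 110 x 150 mm, 0.3 to 0.65 kg, rigid, loose. Axes fixed in it: x (60 mm) out of the face with the white label, y the 110 mm width, z the 150 mm length. It starts on end on the pan: z up, centre 75 mm above the pan, label (x) facing away from the middle of the pan. Lying label up, x points up and the centre is 30 mm above the pan.
- parcel_label (a point): Point high on the labelled face, 130 mm above the pan at the start; (30, 0, 55) mm from the centre in the parcel's axes. Pushed here towards -x, the parcel tips over its opposite lower edge with little sliding, passes its balance point at 22 degrees (about 50 mm of push) and falls onto its blank face, towards and past the middle of the pan.
- parcel_end (a point): Middle of the 60 x 110 mm end face that is on top at the start; (0, 0, 75) mm from the centre. Once the parcel is down, its centre lies some 60 to 80 mm past the middle of the pan and this end is the far one, perhaps overhanging the pan; pushing on it (towards the parcel's -z) slides the parcel back.
- parcel_foot (a point): Middle of the lower edge on the blank side, opposite the label; (-30, 0, -75) mm from the centre in the parcel's axes. The parcel pivots about this edge as it is tipped, and the edge stays on the pan.
- pan_center (a point): Middle of the top of the scale's flat steel pan, 240 mm (x) by 330 mm (y), 100 mm above the counter. The scale cannot slide; x, y are its axes, turned with it. Its white housing, 350 mm wide, lies below the pan from 135 mm beyond the middle (+x) to 265 mm before it (-x), where a sloping deck of keys under 75 mm high faces the robot.
- label_roll: Bystander: white roll of paper labels standing on its end, 80 mm in diameter, 58 mm high, with a 23 mm hole; origin at the centre of its underside. Stands on the counter left of the scale.
- tape_dispenser: Bystander: black desk tape dispenser, 150 x 58 mm, 80 mm high, long way along its x; origin at the centre of its underside. Stands on the counter right of the scale.
- jar: Bystander: closed amber glass jar with a black cap, 60 mm in diameter, 85 mm high; origin at the centre of its underside. Stands on the counter left of the scale, farther from the robot than the label roll.
Mind the look-alikes: they are no part of the job. What is meant by the part that bears parcel_center is not orange or red, and is the smaller of those in its own colour.

How it is judged:
By the outcome, as a careful person would: the job done as asked, in the order asked, and still so for the second after the job is handed in, with the robot touching nothing.
It also fails if it takes over 48 s, if anything falls off the work surface, if the arm or the gripper's body presses on something with over 40 N, if the wrist force passes 120 N, or if a joint passes its speed limit or range.

## Working session

There is one attempt and no reset: what is moved stays moved. The work goes in short steps, Python scripts to look and compute and a tool call to move; the robot and the scene stay as the last step left them, time stands still between calls to the robot, and variables do not carry over. Pictures are saved under pics/ and viewed, and the job is handed in when it is done.

Besides the shell and the picture viewer there is one more tool, called as name(argument=value, ...) on one line, values as JSON. play_rows: Moves the arm, as the interface text tells. Its arguments: {"type":"object","properties":{"moves":{"type":"array"},"newtons":{"type":"number"}},"required":["moves"]}

```bash
ls; mkdir -p pics
cat > h.py <<'E'
import numpy as np,cv2
from rig import r
def P(f):
    R=cv2.Rodrigues(np.array(f["rvec"],float))[0];return np.array(f["K"]),R,np.array(f["tvec"],float).ravel()
def onz(f,u,v,z):
    K,R,t=P(f);d=R.T@np.linalg.inv(K)@[u,v,1];c=-R.T@t;return c+d*(z-c[2])/d[2]
def proj(f,p):
    K,R,t=P(f);q=K@(R@np.array(p,float)+t);return q[:2]/q[2]
def save(f,n): cv2.imwrite(f"pics/{n}.png",f["color"][:,:,::-1])
E
python3 - <<'E'
from h import *
print(r.sense())
for n in("scene","side"):
    f=r.grab_frame(n);save(f,n+"0")
    for o in("parcel_center","pan_center","parcel_label","parcel_end","parcel_foot","label_roll","tape_dispenser","jar"):
        for d in r.silhouettes(f,o):
            m=d["mask"];ys,xs=np.nonzero(m);print(n,o,round(d["conf"],2),d["location"],m.sum(),xs.min(),xs.max(),ys.min(),ys.max(),onz(f,*d["location"],100).round())
    import pickle;pickle.dump({k:f[k] for k in f},open(n+".pkl","wb"))
E
```

```text
pics
{'clock': 0.0, 'qpos': array([ 1.11859635e+00,  3.53664487e-01,  1.63415913e+00, -1.66876901e-05,
        1.15516736e+00, -2.41400257e-03]), 'qvel': array([ 0.00131591, -0.00160636, -0.0006637 , -0.00014691,  0.00048844,
       -0.00222264]), 'joint_efforts': array([ 8.99250299e-04, -6.05224586e+01, -3.42073846e+01, -6.00477074e-05,
        9.00522340e-03,  2.64598037e-05]), 'eef_pos': array([271.53544273, 562.39891549, 230.54077169]), 'tcp_rot': array([-3.14019430e+00,  1.18819270e-05,  2.69181344e+00]), 'contact_force': array([-0.47558203, -0.58515357, -0.12728885]), 'wrist_torque': array([-0.02516283,  0.01252302,  0.01768914]), 'opening': 1.0015706756930893}
scene parcel_center 0.73 [330.3, 221.6] 3056 302 353 187 262 [442. -17. 100.]
scene parcel_center 0.7 [374.9, 324.8] 3645 348 405 281 366 [788. 146. 100.]
scene parcel_center 0.64 [174.3, 288.0] 6042 133 212 230 350 [ 770. -320.  100.]
scene parcel_center 0.63 [273.0, 315.4] 6005 244 301 251 375 [806. -75. 100.]
scene parcel_center 0.25 [490.9, 279.1] 973 472 507 261 297 [587. 396. 100.]
scene pan_center 0.96 [332.0, 258
[... 1996 characters left out ...]
209 307 [801. -86. 100.]
side parcel_foot 0.86 [300.8, 325.7] 2135 282 317 288 361 [772. 157. 100.]
side parcel_foot 0.8 [342.4, 220.3] 2612 319 367 191 249 [532. -53. 100.]
side parcel_foot 0.78 [209.0, 183.9] 4107 178 235 140 235 [ 779. -340.  100.]
side parcel_foot 0.57 [241.2, 253.6] 5323 199 279 209 307 [803. -92. 100.]
side parcel_foot 0.21 [367.9, 235.8] 14615 271 462 163 314 [501.  21. 100.]
side label_roll 0.9 [455.6, 374.0] 1248 436 474 352 392 [536. 430. 100.]
side tape_dispenser 0.83 [293.3, 156.9] 1157 272 320 137 177 [ 535. -312.  100.]
side tape_dispenser 0.29 [340.2, 220.6] 2548 319 366 191 249 [537. -55. 100.]
side jar 0.87 [403.5, 375.4] 819 390 417 357 393 [637. 376. 100.]
```

View pics/scene0.png

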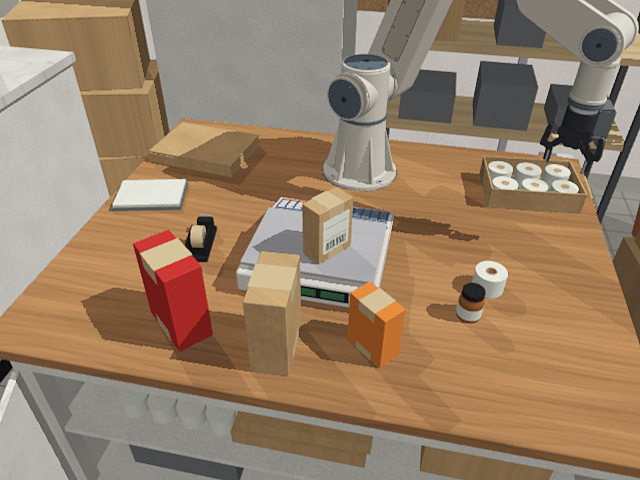

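View pics/side0.png

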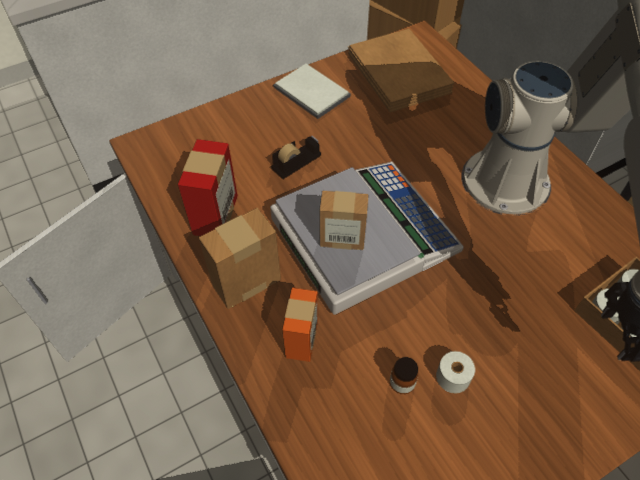

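The brown parcel on the pan (scene 328,222; side 342,220) is the target. The orange, red and taller brown boxes on the counter are look-alikes. The label seems to face +y, so I'll fit the poses from the silhouettes.

```bash
cat > fit.py <<'E'
from h import *
from scipy.optimize import minimize
def boxmask(f,c,yaw,dims,z0,ext=None):
    a,b,h=dims;R=np.array([[np.cos(yaw),-np.sin(yaw)],[np.sin(yaw),np.cos(yaw)]])
    pts=[proj(f,[*(np.array(c)+R@[sx*a/2,sy*b/2]),z0+s*h]) for sx in(-1,1) for sy in(-1,1) for s in(0,1)]
    hull=cv2.convexHull(np.array(pts,np.float32))
    m=np.zeros((480*4,640*4),np.uint8);cv2.fillConvexPoly(m,np.round(hull*4+1.5).astype(np.int32),1)
    return cv2.resize(m.astype(np.float32),(640,480),interpolation=cv2.INTER_AREA)
def fit(fs,ms,x0,dims,z0,cover=None):
    def cost(p):
        s=0
        for i,(f,m) in enumerate(zip(fs,ms)):
            b=boxmask(f,p[:2],p[2],dims,z0);d=np.abs(b-m)
            s+=d.sum()
        return s
    best=None
    for dy in np.linspace(-.6,.6,7):
        q=minimize(cost,[x0[0],x0[1],x0[2]+dy],method="Nelder-Mead",options=dict(initial_simplex=[[x0[0],x0[1],x0[2]+dy],[x0[0]+25,x0[1],x0[2]+dy],[x0[0],x0[1]+25,x0[2]+dy],[x0[0],x0[1],x0[2]+dy+.2]],xatol=.05,fatol=.5))
        if best is None or q.fun<best.fun:best=q
    return best.x,best.fun
E
cat > g.py <<'E'
from fit import *
fs=[r.grab_frame(n) for n in("scene","side")]
ms=[]
for f,c in zip(fs,[(328,222),(342,220)]):
    ds=r.silhouettes(f,"parcel_center");d=min(ds,key=lambda d:np.hypot(d["location"][0]-c[0],d["location"][1]-c[1]));ms.append(d["mask"].astype(np.float32))
x,c=fit(fs,ms,[510,0,1.5],(60,110,150),100);print(x,np.degrees(x[2]),c,[m.sum() for m in ms])
for f,n in zip(fs,("scene","side")):
    im=f["color"][:,:,::-1].copy()
    cs,_=cv2.findContours((boxmask(f,x[:2],x[2],(60,110,150),100)>.5).astype(np.uint8),0,2);cv2.drawContours(im,cs,-1,(255,0,0),1)
    cx=(330,220) ;cr=im[150:330,200:480];cv2.imwrite(f"pics/{n}_z.png",cv2.resize(cr,None,fx=2.8,fy=2.8,interpolation=cv2.INTER_CUBIC))
E
python3 g.py
```

```text
[562.60888675  -3.46463376   0.93473237] 53.55621990864334 300.6875 [np.float32(3144.0), np.float32(2691.0)]
```

View pics/scene_z.png

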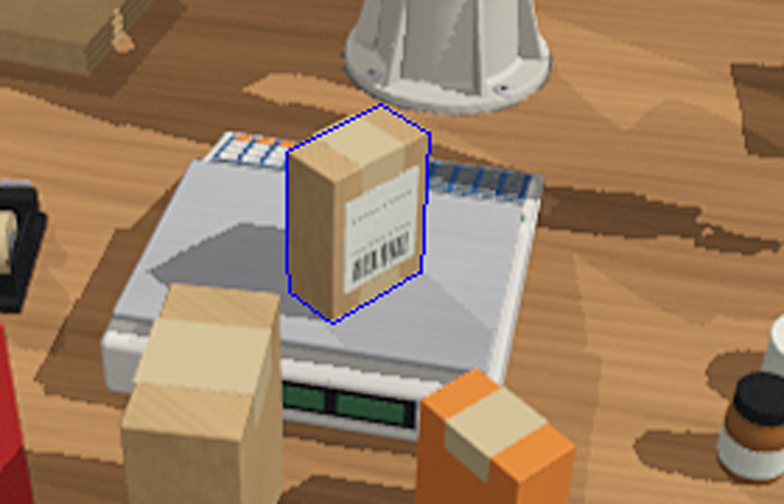

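View pics/side_z.png

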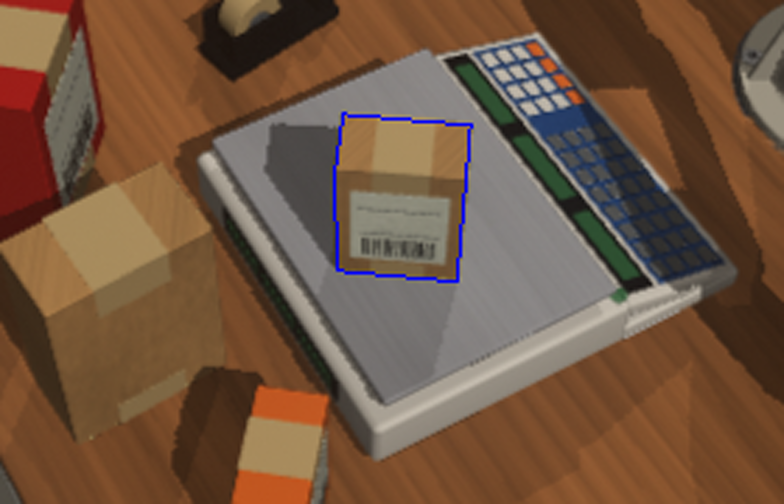

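Run:
```python
import pickle
from h import *
f=pickle.load(open("side.pkl","rb"));q=[onz(f,200+u/2.8,150+v/2.8,100)[:2] for u,v in((212,140),(430,52),(622,290),(385,403))]
print(np.round(q,1),[np.linalg.norm(q[i]-q[i-1]).round(1) for i in range(4)],np.mean(q,0))
for i in range(4):
    d=q[i]-q[i-1];print(np.degrees(np.arctan2(d[1],d[0])))
f=pickle.load(open("scene.pkl","rb"));q=[onz(f,200+u/2.8,150+v/2.8,100)[:2] for u,v in((113,322),(197,160),(541,200),(490,370))]
print(np.round(q,1),[np.linalg.norm(q[i]-q[i-1]).round(1) for i in range(4)],np.mean(q,0))
```

```text
[[ 649.1 -199.9]
 [ 412.3 -190. ]
 [ 414.2  135.1]
 [ 655.5  127.9]] [np.float64(327.9), np.float64(237.1), np.float64(325.1), np.float64(241.4)] [532.77117183 -31.74292118]
-91.10989563286545
177.61607923062115
89.65896565670822
-1.6975931296860371
[[ 661.5 -196.4]
 [ 411.2 -191.6]
 [ 406.3  148.2]
 [ 654.2  129.8]] [np.float64(326.3), np.float64(250.4), np.float64(339.8), np.float64(248.5)] [533.2917628  -27.49864889]
```

```bash
cat >> h.py <<'E'
from scipy.spatial.transform import Rotation as Ro
def plan(*tg):
    s=r.sense();R=Ro.from_euler("xyz",s["tcp_rot"])
    print("now",s["clock"],s["eef_pos"].round(1),np.degrees(s["tcp_rot"]).round(1),s["contact_force"].round(1),s["opening"].round(2))
    for p,yaw in tg:
        T=Ro.from_euler("xyz",[np.pi,0,np.radians(yaw)])
        print(np.round(p,1),"turn",np.degrees((R.inv()*T).as_rotvec()).round(1),"shift",R.inv().apply(np.array(p)-s["eef_pos"]).round(1))
E
python3 - <<'E'
from h import *
n=np.array([.594,.804,0]);c=np.array([562.6,-3.5,226])
plan((c+110*n,53.6),(c+60*n,53.6))
E
```

```text
Traceback (most recent call last):
  File "h.py", line 13, in plan
    print("now",s["clock"],s["eef_pos"].round(1),np.degrees(s["tcp_rot"]).round(1),s["contact_force"].round(1),s["opening"].round(2))
                                                                                                               ^^^^^^^^^^^^^^^^^^
AttributeError: 'float' object has no attribute 'round'
```

```bash
sed -i 's/s\["opening"\].round(2)/round(s["opening"],2)/' h.py
python3 - <<'E'
from h import *
n=np.array([.594,.804,0]);c=np.array([562.6,-3.5,226])
plan((c+110*n,53.6),(c+60*n,53.6))
E
```

```text
now 1.1 [271.7 562.8 231.3] [180.    0.  154.2] [-0.  -0.   0.2] 1.0
[627.9  84.9 226. ] turn [  0.   -0.  100.6] shift [-528.6 -275.5    5.3]
[598.2  44.7 226. ] turn [  0.   -0.  100.6] shift [-519.3 -324.6    5.3]
```

play_rows(moves=[[[0,0,100.6],[-528.6,-275.5,5],0.6],[[0,0,100.6],[-528.6,-275.5,5],0.6],[[0,0,100.6],[-528.6,-275.5,5],0.6],[[0,0,100.6],[-528.6,-275.5,5],0.6],[[0,0,100.6],[-528.6,-275.5,5],0.6],[[0,0,100.6],[-528.6,-275.5,5],0.6],[[0,0,100.6],[-528.6,-275.5,5],0.6],[[0,0,100.6],[-528.6,-275.5,5],0.6],[[0,0,100.6],[-528.6,-275.5,5],0.6],[[0,0,100.6],[-528.6,-275.5,5],0.6],[[0,0,100.6],[-528.6,-275.5,5],0.6],[[0,0,100.6],[-528.6,-275.5,5],0.6],[[0,0,100.6],[-528.6,-275.5,5],0.6],[[0,0,100.6],[-528.6,-275.5,5],0.6],[[0,0,100.6],[-528.6,-275.5,5],0.6],[[0,0,100.6],[-528.6,-275.5,5],0.6]])

```text
clock: 2.7
eef_pos: [627.3, 86.1, 226.4]
tcp_rot: [-3.141, -0.0, 0.938]
contact_force: [-0.3, -0.1, -0.6]
opening: 0.599
```

Run:
```python
from h import *
n=np.array([.594,.804,0]);c=np.array([562.6,-3.5,226])
plan((c+110*n,53.6),(c+44*n,53.6))
for k in("scene","side"): save(r.grab_frame(k),k+"1")
```

```text
now 2.7 [627.3  86.1 226.4] [-180.    -0.    53.7] [-0.3 -0.1 -0.6] 0.6
[627.9  84.9 226. ] turn [-0.  -0.   0.1] shift [-0.6  1.2  0.4]
[588.7  31.9 226. ] turn [-0.  -0.   0.1] shift [-66.5   1.    0.4]
```

View pics/side1.png

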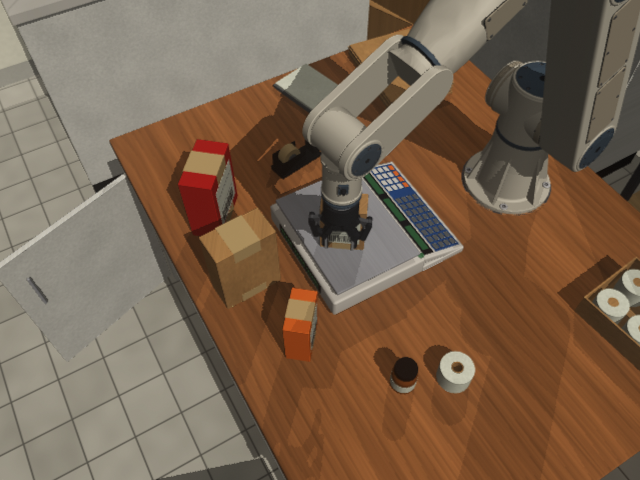

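View pics/scene1.png

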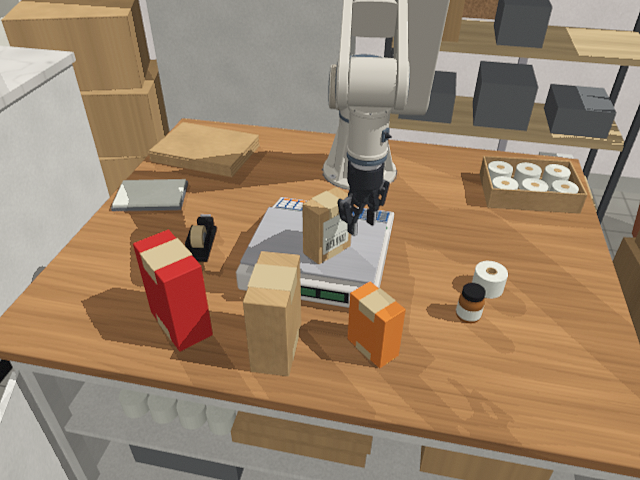

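The fingers stand off the label face and the parcel is still upright. Next is a slow approach, then the push along tool -x.

play_rows(moves=[[[0,0,0],[-20,1,0],0.6],[[0,0,0],[-40,1,0],0.6],[[0,0,0],[-55,1,0],0.6],[[0,0,0],[-62,1,0],0.6],[[0,0,0],[-66,1,0],0.6],[[0,0,0],[-70,1,0],0.6],[[0,0,0],[-74,1,0],0.6],[[0,0,0],[-78,1,0],0.6],[[0,0,0],[-82,1,0],0.6],[[0,0,0],[-86,1,0],0.6]])

```text
clock: 3.8
eef_pos: [577.4, 16.1, 226.5]
tcp_rot: [3.142, -0.0, 0.938]
contact_force: [0.7, 0.5, 1.4]
opening: 0.597
```

Run:
```python
from h import *
plan()
a=[r.grab_frame(k)["color"][120:340,200:460] for k in("scene","side")]
cv2.imwrite("pics/m2.png",cv2.resize(np.hstack(a),None,fx=1.5,fy=1.5)[:,:,::-1])
```

```text
now 3.8 [577.4  16.1 226.5] [180.   -0.   53.8] [0.7 0.5 1.4] 0.6
```

View pics/m2.png

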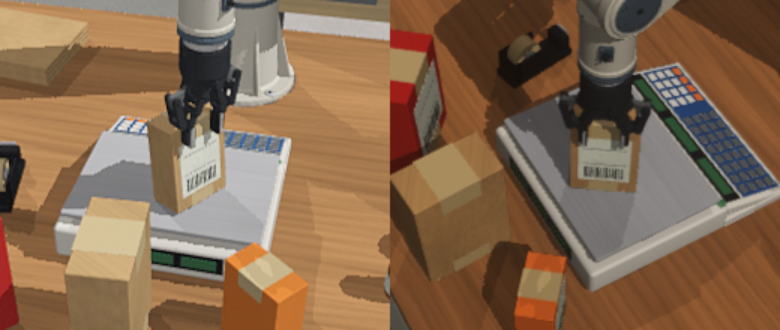

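It is tipping squarely, so I'll continue.

play_rows(moves=[[[0,0,0],[-4,0,0],0.6],[[0,0,0],[-8,0,0],0.6],[[0,0,0],[-12,0,0],0.6],[[0,0,0],[-16,0,0],0.6],[[0,0,0],[-20,0,0],0.6],[[0,0,0],[-24,0,0],0.6],[[0,0,0],[-28,0,0],0.6],[[0,0,0],[-32,0,0],0.6],[[0,0,0],[-35,0,0],0.6],[[0,0,0],[-38,0,0],0.6],[[0,0,0],[-41,0,0],0.6],[[0,0,0],[-43,0,0],0.6],[[0,0,0],[-45,0,0],0.6]])

```text
clock: 5.2
eef_pos: [550.3, -20.6, 226.4]
tcp_rot: [-3.141, 0.0, 0.938]
contact_force: [0.0, 0.5, -0.5]
opening: 0.6
```

Run:
```python
from h import *
plan()
a=[r.grab_frame(k)["color"][120:340,200:460] for k in("scene","side")]
cv2.imwrite("pics/m3.png",cv2.resize(np.hstack(a),None,fx=1.5,fy=1.5)[:,:,::-1])
```

```text
now 5.2 [550.3 -20.6 226.4] [-180.     0.    53.7] [ 0.   0.5 -0.5] 0.6
```

View pics/m3.png

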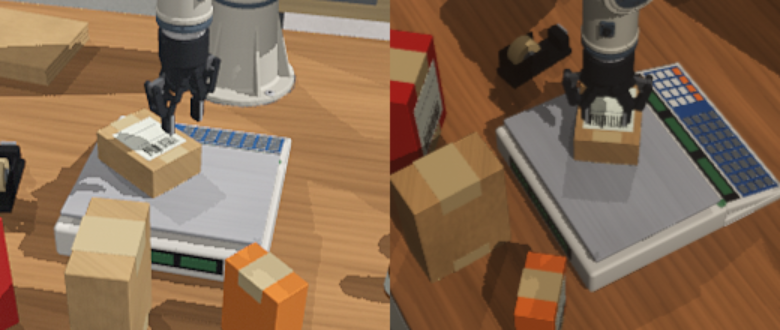

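The parcel is down with its label up. I'll raise the tool, pass over to beyond the far end, and measure from there.

Run:
```python
from h import *
plan(([550,-20,270],53.6),([415,-203,270],53.6))
```

```text
now 5.3 [550.3 -20.7 226.4] [-180.     0.    53.7] [-0.  -0.3  0.2] 0.6
[550 -20 270] turn [-0.   0.   0.1] shift [  0.3  -0.7 -43.6]
[ 415 -203  270] turn [-0.   0.   0.1] shift [-227.1   -1.2  -43.6]
```

play_rows(moves=[[[0,0,0],[5,0,-44],0.6],[[0,0,0],[-45,0,-44],0.6],[[0,0,0],[-90,0,-44],0.6],[[0,0,0],[-135,0,-44],0.6],[[0,0,0],[-180,0,-44],0.6],[[0,0,0],[-227,0,-44],0.6],[[0,0,0],[-227,0,-44],0.6],[[0,0,0],[-227,0,-44],0.6]])

```text
clock: 6.1
eef_pos: [415.7, -204.4, 270.7]
tcp_rot: [3.141, -0.0, 0.935]
contact_force: [0.1, 1.0, -0.4]
opening: 0.6
```

```bash
cat > g2.py <<'E'
from fit import *
import sys
tag=sys.argv[1]
fs=[r.grab_frame(n) for n in("scene","side")];ms=[]
for f,n in zip(fs,("scene","side")):
    best=None
    tgt=proj(f,[520,-60,130])
    for d in r.silhouettes(f,"parcel_center"):
        q=np.hypot(*(np.array(d["location"])-tgt));print(n,d["location"],d["mask"].sum(),round(d["conf"],2))
        if best is None or q<best[0]:best=(q,d["mask"].astype(np.float32))
    ms.append(best[1])
x,c=fit(fs,ms,[515,-70,0.93],(150,110,60),100);print(x[:2],np.degrees(x[2]),c)
plan()
ims=[]
for f in fs:
    im=f["color"][:,:,::-1].copy()
    cs,_=cv2.findContours((boxmask(f,x[:2],x[2],(150,110,60),100)>.5).astype(np.uint8),0,2);cv2.drawContours(im,cs,-1,(255,0,0),1);ims.append(im[120:340,200:460])
cv2.imwrite(f"pics/{tag}.png",cv2.resize(np.hstack(ims),None,fx=1.5,fy=1.5))
E
python3 g2.py m4
```

```text
scene [273.7, 314.0] 6028 0.92
scene [375.9, 323.8] 3573 0.89
scene [174.1, 285.1] 5813 0.63
scene [300.9, 221.8] 2757 0.6
side [345.6, 199.5] 2529 0.78
side [238.7, 258.9] 5364 0.64
side [303.1, 325.6] 2094 0.59
side [206.4, 185.8] 4082 0.58
[497.7476356  -90.53709719] 53.27281220008197 279.3125
now 6.3 [ 416.7 -202.8  270.4] [-180.     0.    53.8] [ 0.2 -0.3 -0.4] 0.6
```

View pics/m4.png

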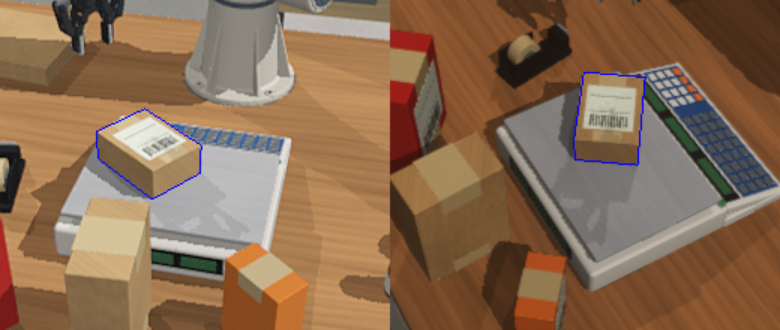

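The fitted parcel centre is (498,-91) with yaw 53.3°. It needs to slide about 69 mm back along its length. I'll descend behind the far end and push.

play_rows(moves=[[[0,0,0],[0,-2,45],0.6],[[0,0,0],[0,-2,90],0.6],[[0,0,0],[0,-2,130],0.6],[[0,0,0],[0,-2,148],0.6],[[0,0,0],[0,-2,148],0.6],[[0,0,0],[20,-2,148],0.6],[[0,0,0],[35,-2,148],0.6],[[0,0,0],[43,-2,148],0.6],[[0,0,0],[48,-2,148],0.6],[[0,0,0],[53,-2,148],0.6],[[0,0,0],[58,-2,148],0.6],[[0,0,0],[63,-2,148],0.6],[[0,0,0],[68,-2,148],0.6],[[0,0,0],[73,-2,148],0.6],[[0,0,0],[78,-2,148],0.6],[[0,0,0],[83,-2,148],0.6]])

```text
clock: 7.9
eef_pos: [464.2, -134.3, 122.4]
tcp_rot: [-3.141, 0.0, 0.939]
contact_force: [-3.1, -3.0, 3.4]
opening: 0.6
```

```bash
python3 g2.py m5
```

```text
scene [308.0, 227.7] 2791 0.89
scene [272.5, 313.5] 6133 0.85
scene [374.2, 327.7] 3467 0.83
side [342.4, 209.0] 2652 0.92
side [204.3, 186.4] 4258 0.86
side [301.1, 324.9] 2072 0.68
side [239.7, 257.4] 5374 0.55
[516.3716271  -65.46698203] 53.240125582662806 281.4375
now 8.1 [ 464.3 -134.1  122.2] [-180.    -0.    53.8] [-0.8  0.4  0.4] 0.6
```

View pics/m5.png

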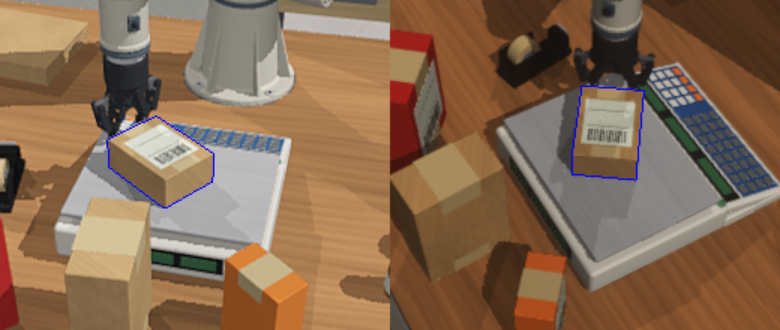

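It slid straight by 31 mm, with about 38 mm to go.

play_rows(moves=[[[0,0,0],[5,0,0],0.6],[[0,0,0],[10,0,0],0.6],[[0,0,0],[15,0,0],0.6],[[0,0,0],[20,0,0],0.6],[[0,0,0],[25,0,0],0.6],[[0,0,0],[30,0,0],0.6],[[0,0,0],[34,0,0],0.6],[[0,0,0],[37,0,0],0.6],[[0,0,0],[38,0,0],0.6],[[0,0,0],[38,0,0],0.6],[[0,0,0],[20,0,0],0.6],[[0,0,0],[-10,0,0],0.6],[[0,0,0],[-30,0,-20],0.6],[[0,0,0],[-40,0,-60],0.6],[[0,0,0],[-50,0,-105],0.6],[[0,0,0],[-70,0,-150],0.6],[[0,0,0],[-70,0,-150],0.6]])

```text
clock: 9.8
eef_pos: [425.2, -193.3, 278.4]
tcp_rot: [3.132, -0.002, 0.938]
contact_force: [0.9, -0.3, -0.1]
opening: 0.601
```

```bash
python3 g2.py m6
```

```text
scene [175.0, 287.7] 5980 0.91
scene [274.3, 314.9] 6163 0.78
scene [319.6, 234.8] 2870 0.71
scene [376.5, 327.7] 3637 0.65
side [206.5, 186.3] 4204 0.95
side [301.1, 323.6] 2155 0.89
side [240.4, 258.1] 5335 0.87
side [342.1, 220.5] 2691 0.57
[539.61275978 -34.85925699] 53.223619978879746 290.0
now 10.0 [ 422.5 -190.3  271.3] [-179.9   -0.    53.8] [ 0.1  0.8 -0.1] 0.6
```

View pics/m6.png

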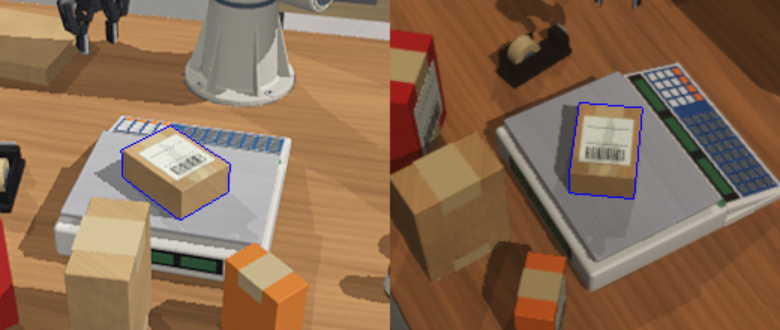

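```bash
python3 -c "
from h import *
f=r.grab_frame('side')
for o in('label_roll','tape_dispenser','jar'):print(o,r.silhouettes(f,o)[0]['location'])
print(np.abs(r.sense()['qvel']).max());print(r.sign_off())"
```

```text
label_roll [453.9, 372.6]
tape_dispenser [290.2, 155.9]
jar [403.1, 376.0]
0.0040347784189273305
the job is handed in; nothing more can be done
None
```

I tipped the parcel over with the fingertips on its label face, and it fell label up. I then pushed it by its far end along the pan to about the middle, took the hand off, and handed the job in at about 10 s.

- **Position:** The last fit puts the parcel flat at (540, -35) mm. I measured the pan's middle at about (533, -30), so it is about 8 mm off. The pan's middle differed by about 4 mm between the two cameras.
- **Contact:** The gripper ended clear of the parcel, above and beyond the pan's edge. The force readings I saw along the way were only a few newtons.
- **Bystanders:** The label roll, tape dispenser and jar are within about 3 pixels of where they started in the side picture, which is within the detection noise. No check failed.

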